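# Tidy the tea saucers and tins into the rack drawer

## Task

Tidy the tea corner: swing the keeper of the saucer stand up and out of the way, then put every steel saucer of its stack and every squat tea tin into the drawer of the wooden rack, each lying flat or standing upright on the drawer floor (saucers may also nest in one another); draw the drawer further out for room, it is only half open. When all are stored, lower the empty stand's keeper all the way down again and push the drawer fully shut, and leave the teapot, jar, mug, bowl and tall caddy where they are.

Things in the scene. Friction and masses are not known exactly. Their poses are not given: they have to be found in the camera images.
- saucer1: Small round steel saucer, 66 mm across, 18 mm tall, 0.07 kg: a foot 50 mm across and 9 mm tall, above it a plate 66 mm across whose upright edge (9 to 18 mm above the underside) is gripped across; on top a 5 mm deep dish in which the next one's foot nests. Stacked, undersides lie 13 mm apart. Origin: centre of the underside, z up. The lowest of the stack.
- saucer2: Small round steel saucer, 66 mm across, 18 mm tall, 0.07 kg: a foot 50 mm across and 9 mm tall, above it a plate 66 mm across whose upright edge (9 to 18 mm above the underside) is gripped across; on top a 5 mm deep dish in which the next one's foot nests. Stacked, undersides lie 13 mm apart. Origin: centre of the underside, z up. The middle one of the stack of three.
- saucer3: Small round steel saucer, 66 mm across, 18 mm tall, 0.07 kg: a foot 50 mm across and 9 mm tall, above it a plate 66 mm across whose upright edge (9 to 18 mm above the underside) is gripped across; on top a 5 mm deep dish in which the next one's foot nests. Stacked, undersides lie 13 mm apart. Origin: centre of the underside, z up. The top one of the stack.
- tin1: Squat closed tea tin of bare metal, a plain cylinder 46 mm across and 40 mm tall, 0.08 kg, standing loose on the table at the start. Origin: centre of the underside; z up. May be absent.
- tin2: Squat closed tea tin of bare metal, a plain cylinder 46 mm across and 40 mm tall, 0.08 kg, standing loose on the table at the start. Origin: centre of the underside; z up. May be absent.
- tin3: Squat closed tea tin of bare metal, a plain cylinder 46 mm across and 40 mm tall, 0.08 kg, standing loose on the table at the start. Origin: centre of the underside; z up. May be absent.
- stand: Saucer stand, fixed to the table. Origin at table height under the centre of the saucer stack. Dark wooden base 10 mm thick, 100 mm wide, from x = -55 to +115 mm in its frame; the saucers stand on it at x = y = 0. A steel post (24 by 34 mm, top 96 mm above the table) at x = +85 mm carries the keeper.
- keeper (a joint): Angle of the keeper, the small pivot lever on the stand's post that lies over the saucers: 0 = all the way down (level, pointing to the stand's -x, its end over the stack), growing as its end swings up and over towards the stand's +x; upright at 1.57, stop at 1.75 rad. Friction (0.06 N m) holds it wherever it is left; it weighs 0.04 kg.
- keeper_grip (a point): Centre of the black cross pin at the keeper's free end: a cylinder 16 mm thick, 22 mm long along the stand's y axis, 95 mm from the hinge axis, 84 mm above the table when down. It can be pinched from above across its two ends and may turn between the fingers. The bar between pin and hinge is 10 mm wide, 8 mm thick.
- keeper_hinge (a point): Point on the keeper's hinge axis, 84 mm above the table; the axis runs along the stand's y axis; the keeper swings in the plane through this point square to it.
- rack: Low wooden rack with one drawer, fixed, 240 mm deep (x), 360 mm wide (y), 84 mm tall; its front faces its own -x, towards the robot. Origin: centre of the underside. Its top board (underside 72 mm above the table, front edge at x = -105 mm) covers the drawer wherever it is not drawn out. Shut, the drawer's front face is at x = -120 mm.
- rack_drawer0 (a joint): How far the drawer is drawn out, in m: 0 = shut, stop at 0.166; it slides along the rack's -x, with about 1 N friction plus 4 N per m/s. Half open at the start.
- drawer_in (a point): Centre of the drawer's inner floor, 22 mm above the table; axes as the rack's; moves with the drawer. Inside: 97 mm either way in x, 159 mm in y. Side walls rise to 62 mm above the table; front 21 mm thick (x = -97 to -118 mm), rising to 72 mm. Drawn out by q, the floor is open above from x = -97 mm to q - 103 mm. What lies in it must be under 50 mm tall to pass under the top board.
- rack_drawer0_handle (a point): Middle of the drawer's bar handle: 11 mm thick, 120 mm long along the rack's y, its axis 35 mm off the drawer's front face, 46 mm above the table.
- teapot: White and blue teapot, about 113 mm across, 106 mm tall, on top of the rack. Not to be disturbed. Origin: centre of the underside.
- jar: Glass jar with a steel twist cap, 74 mm across, 93 mm tall, on the table. Not to be disturbed. Origin: centre of the underside.
- mug: Blue mug, 76 mm across, 85 mm tall, on the black round trivet (130 mm across, 5 mm thick). Not to be disturbed. Origin: centre of the underside.
- sugar_bowl: White bowl, 90 mm across, 50 mm tall, on the table. Not to be disturbed. Origin: centre of the underside.
- caddy: Tall tea caddy, 64 mm across, 95 mm tall, clearly bigger than the squat tins, stays on the table. Not to be disturbed. Origin: centre of the underside.
There are look-alikes about, which are no part of the job. Leave any orange or red look-alike of the tin3 alone.

How it is judged:
By the outcome, as a careful person would: the job done as asked, in the order asked, and still so for the second after the job is handed in, with the robot touching nothing.
Of tin1, tin2, tin3 only 1 to 3 are there at a start; the rules pass over those that are not, and their reading is None.
At some moment in a run one of tin1, tin2, tin3 may be knocked a few centimetres aside while the robot is not near it.
It also fails if it takes over 210 s, if anything falls off the work surface, if the arm or the gripper's body presses on something with over 40 N, if the wrist force passes 120 N, or if a joint passes its speed limit or range.

## Robot

A 6-joint arm with a two-finger parallel gripper is mounted at the origin on the work surface. World frame = base frame: x ahead of the robot, y to its left, z up, the work surface at z = 0. Lengths are in mm, angles in rad, forces in N, time in s.
With the tool pointing down it reaches from about 350 to 775 mm from the base axis. Payload 7.3 kg.
Tool frame: the origin (TCP) lies on the centre line of the jaws, within the pads' length; the fingertips stand 11 mm ahead of it and the grasp point (between the pads) lies 8 mm behind it (ctrl.tip_reach is the z of the fingertips in the tool frame, in mm); z points along the fingers, y is the line along which they close (so a half turn about z gives the same grasp; the last joint's range is limited). The gripper opens to 92 mm and grips with 3 to 60 N. Pads are 19 mm wide; open, the fingers measure 130 mm over their backs; the gripper's body (75 mm by 190 mm) begins 47 mm behind the grasp point.
Start: joints at [-0.146, 0.342, 1.524, -0, 1.275, -0.146], TCP at [525.018, 0.02, 237.741] pointing down, gripper open.
Joint ranges: [-2.53, 2.53], [-0.77, 2.02], [0.04, 2.7], [-1, 4.14], [0.28, 2.66], [-3.11, 3.11]. Speed limits (rad/s): [2.57, 2.57, 3.14, 3.14, 3.14, 3.14].

## Interface

Orientations are given as a unit quaternion [w, x, y, z].
In Python, from plant import ctrl, optics, sign_off gives the robot as it stands. The module is installed in compiled form; this text tells all that it offers.
- The arm moves only by the tool play_rows, never from a script. Its argument "plan" is a list of rows, each a list of 6 numbers: the shift along the world's x, y, z in mm, then the turn, a rotation vector about the world's x, y, z in degrees. A call has 1 to 10 rows; each row is the pose to reach, as a shift and turn from the pose commanded when the call began; what a row does not reach only later rows make up. A row lasts 1/12 s, in which the tool goes at most 41.7 mm and 7.16 degrees, less where a joint would pass 70% of its speed; a pose out of reach is approached as far as the arm can. A call with a gripper value outside its range is refused whole. "jaw" is the closure, from 0 (fully open) to 1 (shut), set as the call begins (left out, the last holds). The fingers move at their own pace and stop on an object; "grip_force" is the grip in N (left out, the last holds). Time passes only in rows, so rows that repeat a pose let the fingers close. It gives the time, the measured TCP pose, the force, the opening and the grip force at its end, in the units of the state.
- ctrl.observe(): the state, without advancing time (a new reading comes with each control period).
- optics.camera(name): name is "scene" or "side" or "wrist"; returns a dict with "color" (480x640x3 uint8, blue, green, red), "depth" (480x640 float32, mm along the optical axis (not along the pixel's ray), 0 where there is no reading), "fx", "fy", "cx", "cy" (pixels), "eye" and "orientation" of the camera in the world. Camera axes: x right, y down, z forward; pixel columns grow to the right and rows downward; lengths in mm; the calibration is good to about 2 mm. A picture is of the moment at which its call begins.
- sign_off(): hands the job in; it is judged then, once.
The state is a dict: "clock": time; "q": joint angles; "joint_vel": joint speeds; "tau": joint torques, N m; "tool_pos": TCP position; "eef_rot": TCP orientation; "force": force on the tool from outside, world axes, zero at the start; "torque": the same for the moment, N m; "grip_width": opening from 0.0 (shut) to 1.0 (fully open); "grip_force": force on a finger pad.
Only numpy, scipy, OpenCV 4.12 (cv2) and the standard library are available. Lean on these libraries where they do the work, as an engineer would, in place of code of your own. Each camera call takes 0.05 s, during which the arm holds its last target. There are 200 camera calls.

## Working session

There is one attempt and no reset: what is moved stays moved. The work goes in short steps, Python scripts to look and compute and a tool call to move; the robot and the scene stay as the last step left them, time stands still between calls to the robot, and variables do not carry over. Pictures are saved under pics/ and viewed, at most 14 in all, crops included, and the job is handed in when it is done.

Besides the shell and the picture viewer there is one more tool, called after "Emit:" as name(argument=value, ...) on one line, values as JSON. play_rows: Moves the arm, as the interface text tells. Its arguments: {"type":"object","properties":{"plan":{"type":"array"},"jaw":{"type":"number"},"grip_force":{"type":"number"}},"required":["plan"]}

```bash
mkdir -p pics; cat > h.py <<'E'
import numpy as np, cv2
from scipy.spatial.transform import Rotation as R
from plant import ctrl, optics, sign_off
def shot(n,f):
    c=optics.camera(n); cv2.imwrite(f'pics/{f}.png',c['color']); np.savez(f'pics/{f}.npz',**c); return c
def load(f): return dict(np.load(f'pics/{f}.npz'))
def rot(c):
    o=np.array(c['orientation']); 
    return o if o.shape==(3,3) else R.from_quat(np.r_[o[1:],o[0]]).as_matrix()
def cloud(c):
    v,u=np.mgrid[:480,:640]; d=c['depth']
    p=np.stack([(u-c['cx'])/c['fx']*d,(v-c['cy'])/c['fy']*d,d],-1)
    return p@rot(c).T+np.array(c['eye'])
def ray(c,u,v,z):
    r=rot(c)@np.array([(u-c['cx'])/c['fx'],(v-c['cy'])/c['fy'],1]); e=np.array(c['eye']); return e+r*(z-e[2])/r[2]
E
python3 - <<'E'
from h import *
for n in ['scene','side','wrist']:
    c=shot(n,n+'0'); print(n,c['eye'],c['orientation'],c['fx'],c['cx'],c['cy'])
print(ctrl.observe(), ctrl.tip_reach)
E
```

```text
scene [1138.16407553 -378.69462887  984.97133097] [-0.24554976  0.79390147  0.53319548 -0.15851926] 562.54203298879 327.2601596964977 243.45590470714043
side [345.21883714 766.85008589 741.93447007] [ 0.06413332 -0.10609709  0.88424949 -0.450259  ] 565.7375972495328 331.0141934665266 245.1881529030358
wrist [525.59925811  71.94697898 382.98003519] [ 1.32542606e-01  9.91176088e-01  3.07015401e-04 -1.52482665e-03] 385.9272995663174 320.9016576471491 241.07413592259567
{'clock': 0.15, 'q': array([-1.45984633e-01,  3.42545166e-01,  1.52473804e+00,  2.12857028e-05,
        1.27541044e+00, -1.46008184e-01]), 'joint_vel': array([ 0.000416  , -0.00175847, -0.00500491, -0.00054943,  0.00043634,
       -0.00047335]), 'tau': array([ 7.52666965e-04, -4.31470585e+01, -2.44352603e+01,  7.18239485e-02,
        5.38185902e-02, -1.32920518e-04]), 'tool_pos': array([5.24731744e+02, 7.60886242e-02, 2.37234489e+02]), 'eef_rot': array([-4.47823048e-04,  7.07100542e-01,  7.07112806e-01, -3.20321294e-04]), 'force': array([ 0.99668362, -0.29770613, -0.13541682]), 'torque': array([ 0.09845264, -0.00898111, -0.01834274]), 'grip_force': 0.0, 'grip_width': 1.003344667866512} 11.0
```

View pics/scene0.png

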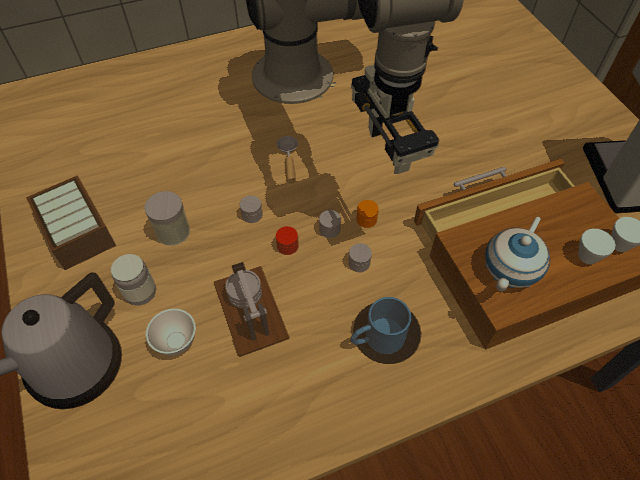

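View pics/side0.png

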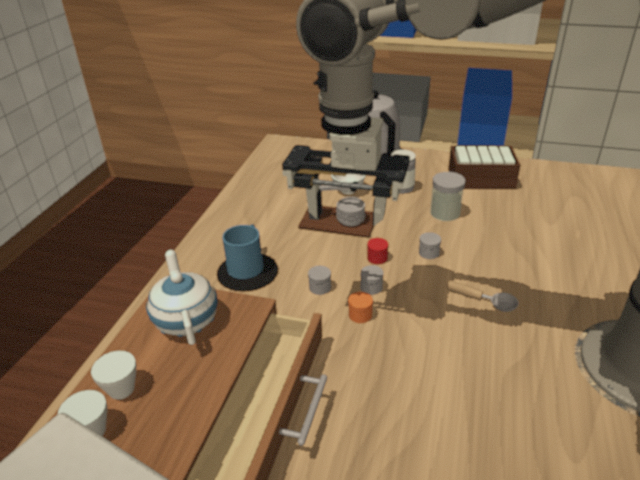

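Scene: grey tins at px (251,208), (330,222) and (360,257). Red and orange decoys are at (287,240) and (368,213). The stand's stack is at (243,288), its post near (258,320), and the drawer handle at (482,178). Next I'll measure these with depth from both cameras.

```bash
python3 - <<'E'
from h import *
S,D=load('scene0'),load('side0'); ps,pd=cloud(S),cloud(D)
def tops(p,name,win,z0,z1):
    u0,u1,v0,v1=win; q=p[v0:v1,u0:u1].reshape(-1,3); q=q[(q[:,2]>z0)&(q[:,2]<z1)]
    xy=q[:,:2].astype(np.float32)
    (c,r)=cv2.minEnclosingCircle(xy); m=np.median(q[:,2]);print(name,len(q),'circ',np.round(c,1),round(r,1),'mean',np.round(q.mean(0),1),'ext',np.round([xy.min(0),xy.max(0)],0).tolist())
for n,w in dict(A=(236,266,192,225),B=(316,344,206,240),C=(345,375,240,274),red=(272,302,224,256),org=(354,382,198,230),caddy=(140,195,190,246)).items(): tops(ps,'scene '+n,w,36 if n!='caddy' else 88,46 if n!='caddy' else 100)
for n,w in dict(A=(415,445,230,262),B=(358,386,262,296),C=(304,334,264,296),red=(364,391,236,266),org=(346,376,292,324)).items(): tops(pd,'side '+n,w,36,46)
# stand crops / points
for n,uv in dict(handleL=(458,186),handleR=(507,171),handleM=(482,179),saucer=(236,290)).items():
    print(n,np.round(ps[uv[1],uv[0]],1))
im=cv2.resize(S['color'][230:360,195:325],None,fx=5,fy=5,interpolation=cv2.INTER_CUBIC)[:600]; 
im2=cv2.resize(D['color'][150:250,280:400],(720,600),interpolation=cv2.INTER_CUBIC)
cv2.imwrite('pics/c1.png',im[:600]); cv2.imwrite('pics/c2.png',im2)
w=ps[255:360,205:300].reshape(-1,3)
for z0,z1 in [(5,14),(45,58),(58,74),(74,82),(82,92),(92,102)]:
    q=w[(w[:,2]>z0)&(w[:,2]<z1)]; 
    if len(q)>5: print(z0,z1,len(q),cv2.minAreaRect(q[:,:2].astype(np.float32)),np.round(q.mean(0)))
# rack
w=ps[140:350,410:640].reshape(-1,3); q=w[(w[:,2]>80)&(w[:,2]<88)]; print('rack top',cv2.minAreaRect(q[:,:2].astype(np.float32)))
q=w[(w[:,2]>66)&(w[:,2]<76)&(w[:,0]<560)]; print('front top',len(q),cv2.minAreaRect(q[:,:2].astype(np.float32)))
q=w[(w[:,2]>15)&(w[:,2]<28)&(w[:,0]<700)]; print('floor',len(q),cv2.minAreaRect(q[:,:2].astype(np.float32)),np.median(q[:,2]))
q=w[(w[:,2]>44)&(w[:,2]<55)&(w[:,0]<480)]; print('handle',len(q),q.min(0),q.max(0))
E
```

```text
scene A 297 circ [ 397.6 -237.8] 25.1 mean [ 397.5 -240.2   39.8] ext [[374.0, -263.0], [422.0, -218.0]]
scene B 318 circ [496.5 -98.3] 24.7 mean [497.1 -98.4  39.6] ext [[472.0, -121.0], [520.0, -76.0]]
scene C 352 circ [597.9 -73.5] 23.7 mean [598.3 -74.5  39.7] ext [[575.0, -97.0], [621.0, -52.0]]
scene red 340 circ [ 501.6 -196.2] 24.7 mean [ 503.3 -196.5   39.6] ext [[477.0, -219.0], [526.0, -174.0]]
scene org 305 circ [501.7 -14.3] 24.3 mean [502.8 -14.   39.8] ext [[479.0, -37.0], [525.0, 9.0]]
scene caddy 885 circ [ 376.6 -409.7] 38.3 mean [ 378.7 -410.1   92.6] ext [[340.0, -447.0], [415.0, -374.0]]
side A 239 circ [ 393.5 -241.8] 26.6 mean [ 393.4 -238.4   40.1] ext [[371.0, -268.0], [416.0, -215.0]]
side B 339 circ [498. -73.] 48.4 mean [493.8 -88.5  40.1] ext [[471.0, -121.0], [516.0, -25.0]]
side C 301 circ [595.3 -74.6] 24.5 mean [594.2 -72.6  40. ] ext [[572.0, -98.0], [619.0, -51.0]]
side red 239 circ [ 499.2 -196.4] 24.6 mean [ 499.5 -195.    40.3] ext [[478.0, -221.0], [522.0, -173.0]]
side org 348 circ [498.2 -14.6] 26.1 mean [498.7 -12.1  40.3] ext [[477.0, -41.0]
[... 793 characters left out ...]
305 ((629.361083984375, -315.2356872558594), (34.16469192504883, 113.96330261230469), 89.8695297241211) [ 642. -315.   96.]
rack top ((749.697509765625, 235.46951293945312), (248.61370849609375, 599.5396118164062), 3.7974741458892822)
front top 391 ((555.3157348632812, 250.1210174560547), (355.344482421875, 9.356078147888184), 89.96441650390625)
floor 2803 ((601.119384765625, 360.6944274902344), (587.5130615234375, 197.00921630859375), 89.93867492675781) 21.845120285837538Traceback (most recent call last):
  File "<stdin>", line 23, in <module>
    return umr_minimum(a, axis, None, out, keepdims, initial, where)
ValueError: zero-size array to reduction operation minimum which has no identity
```

View pics/c1.png

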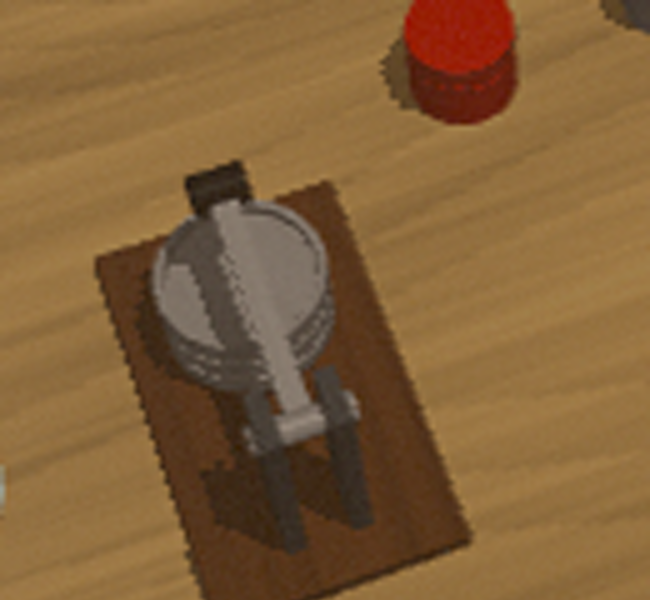

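Crop c1: the black pin is at crop (218,187), which is px (238.6,267.4). The bar runs to the hinge at crop (302,422), px (255.4,314.4). Next I'll refine the pin, hinge, saucer, handle and drawer by rays from both views.

```bash
python3 - <<'E'
from h import *
S,D=load('scene0'),load('side0'); ps,pd=cloud(S),cloud(D)
print('pin',ray(S,238.6,267.4,86)[:2],'hinge',ray(S,255.4,314.4,86)[:2])
for n,uv in dict(L=(458,186),R=(507,171)).items(): print('handle scene',n,ray(S,*uv,48)[:2])
for n,uv in dict(a=(320,379),b=(294,437)).items(): print('handle side',n,ray(D,*uv,48)[:2])
b=ps[230:360,205:300].reshape(-1,3); q=b[(b[:,2]>52)&(b[:,2]<57)]
def stats(q,n): print(n,len(q),np.round(np.percentile(q,[2,50,98],axis=0),1).tolist())
q=q[(q[:,0]<650)]; stats(q,'rim'); print(cv2.minEnclosingCircle(q[:,:2].astype(np.float32)))
q=b[(b[:,2]>90)&(b[:,2]<100)]; stats(q,'z90'); 
q=b[(b[:,2]>80)&(b[:,2]<91)]; stats(q,'z80-91')
q=b[(b[:,2]>7)&(b[:,2]<13)]; stats(q,'base');print(cv2.minAreaRect(q[(q[:,0]>530)&(q[:,0]<720)&(q[:,1]<-250)&(q[:,1]>-380),:2].astype(np.float32)))
b=ps[140:350,400:640].reshape(-1,3)
for y in (120,200,250,300,380):
    q=b[(abs(b[:,1]-y)<6)&(b[:,2]>68)&(b[:,2]<77)&(b[:,0]<640)]
    if len(q): print('fronttop y',y,len(q),np.round(np.percentile(q,[3,50,97],axis=0),1).tolist())
    q=b[(abs(b[:,1]-y)<6)&(b[:,2]>80)&(b[:,2]<88)]
    if len(q): print('top y',y,q[:,0].min(),q[:,0].max(),np.median(q[:,2]))
q=b[(b[:,2]>68)&(b[:,2]<77)&(b[:,0]<600)]; print('front y',q[:,1].min(),q[:,1].max())
q=b[(b[:,2]>80)&(b[:,2]<88)&(abs(b[:,0]-700)<60)]; print('top ymin',np.percentile(q[:,1],[0,1,99,100]))
q=pd.reshape(-1,3);q=q[(q[:,2]>80)&(q[:,2]<88)&(abs(q[:,0]-680)<30)]; print('side top y',np.percentile(q[:,1],[0,1,99,100]))
q=b[(b[:,2]>18)&(b[:,2]<27)&(abs(b[:,1]-250)<20)&(b[:,0]<720)&(b[:,0]>540)]; stats(q,'floor')
E
```

```text
pin [ 569.1442397  -313.56481955] hinge [ 673.89352647 -315.28235603]
handle scene L [525.26686511 190.3231301 ]
handle scene R [528.21676632 312.61528814]
handle side a [521.14112778 193.33266956]
handle side b [529.52617017 304.61116745]
rim 151 [[559.2, -347.0, 52.1], [591.6, -306.7, 53.7], [619.9, -284.2, 56.2]]
((587.8129272460938, -314.7970886230469), 33.82387161254883)
z90 301 [[599.4, -332.1, 90.4], [655.5, -315.6, 95.4], [685.2, -299.3, 99.7]]
z80-91 157 [[647.5, -335.0, 81.8], [674.4, -315.8, 88.2], [685.2, -296.5, 90.7]]
base 2285 [[534.3, -364.0, 7.2], [646.4, -320.5, 9.6], [701.1, -265.7, 12.5]]
((618.109619140625, -315.0791015625), (99.83654022216797, 170.561767578125), 89.49639892578125)
fronttop y 120 33 [[552.9, 114.5, 68.3], [560.0, 120.3, 71.4], [566.0, 125.8, 73.5]]
top y 120 636.9761172316565 862.3163451632838 83.5402704907907
fronttop y 200 31 [[552.7, 195.3, 68.4], [562.7, 199.9, 71.6], [569.2, 205.4, 74.6]]
top y 200 636.5628329617109 863.0760632903318 83.63113040644777
fronttop y 250 33 [[553.9, 245.3, 68.8], [562.7, 250.1, 72.0], [569.6, 255.7, 74.2]]
top y 250 638.2737225856697 863.6218821435152 83.63701604086441
fronttop y 300 31 [[554.3, 295.1, 68.9], [563.7, 299.7, 71.7], [568.9, 305.6, 74.4]]
top y 300 639.6457837254867 863.8164052032132 83.8403386507884
fronttop y 380 26 [[554.4, 374.3, 68.2], [562.7, 380.7, 71.0], [570.0, 385.5, 73.9]]
top y 380 637.6824188625594 864.9788946262232 83.78443169598972
front y 72.58236093126823 427.7908480866373
top ymin [-66.74087458  68.54799681 498.93187421 515.78585959]
side top y [-330.85859823   71.48914592  418.26173903  425.55968727]
floor 201 [[571.9, 231.2, 18.6], [586.3, 250.1, 21.9], [602.3, 268.9, 26.2]]
```

View pics/c2.png

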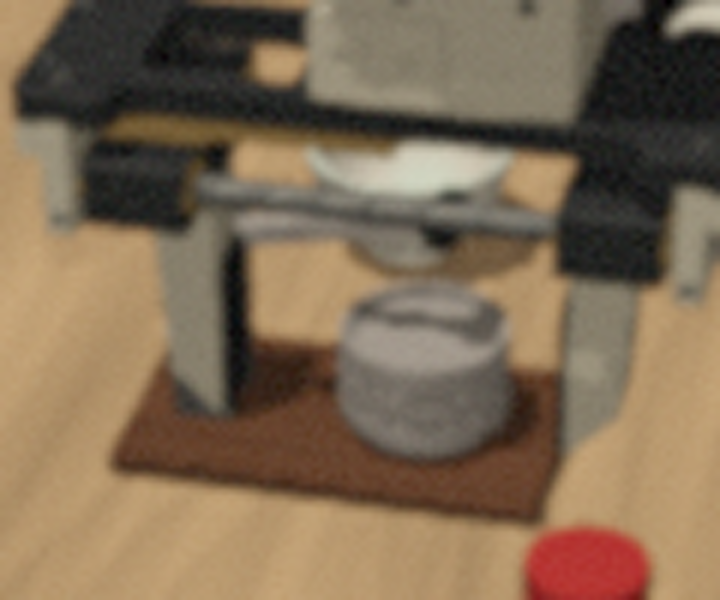

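c2: the gripper occludes the stand in the side view, so the only clear part there is the stack at crop (425,370). I'll take the keeper's angle from the scene depth.

```bash
python3 - <<'E'
from h import *
S=load('scene0'); ps=cloud(S)
b=ps[230:360,205:300].reshape(-1,3)
for x in range(555,700,8):
    q=b[(abs(b[:,0]-x)<4)&(abs(b[:,1]+315)<5)]
    q2=b[(abs(b[:,0]-x)<4)&(abs(b[:,1]+315)<24)]
    print(x,len(q),np.round(np.sort(q[:,2])[::-1][::max(1,len(q)//6)],0), q2[:,2].max().round(0))
for v in range(260,274,2): print(v,[tuple(np.round(ps[v,u]).astype(int).tolist()) for u in (233,236,239,242,245)])
W=load('wrist0')
E
```

```text
555 4 [53. 48. 47. 45.] 53.0
563 3 [49. 48. 47.] 56.0
571 11 [108. 107. 106. 106. 104.  51.  50.  47.  47.  45.  44.] 108.0
579 23 [114. 111. 110. 108. 108. 107.  51.  49.] 114.0
587 37 [110. 107. 106. 103. 102. 101.  46.] 112.0
595 24 [104. 104. 102. 102. 102.  50.] 104.0
603 30 [105. 102. 101. 100.  99.  51.] 106.0
611 29 [102. 100. 100.  99.  97.  97.  51.   3.] 102.0
619 42 [101.  97.  96.  94.  38.  18.] 101.0
627 26 [99. 98. 96. 96. 94. 93. 10.] 99.0
635 22 [97. 96. 95. 95. 95. 94. 93. 92.] 97.0
643 38 [97. 94. 93. 92. 11.  9.  6.] 98.0
651 43 [94. 93. 92. 90. 11.  9.  6.] 94.0
659 47 [93. 91. 90. 89. 12. 10.  9.] 97.0
667 39 [92. 90. 88. 13. 12. 10.  8.] 98.0
675 50 [92. 90. 88. 84. 11.  9.  7.] 101.0
683 24 [87. 11. 10.  9.  9.  6.] 100.0
691 19 [12. 11. 11. 10.  9.  8.  6.] 14.0
699 34 [14. 10.  9.  8.  7.  3.  1.] 14.0
260 [(493, -313, -1), (496, -307, 1), (497, -301, -1), (500, -295, 0), (502, -290, -1)]
262 [(498, -314, -1), (500, -308, -1), (503, -303, 0), (573, -306, 106), (507, -291, -1)]
264 [(502, -315, -1), (575, -317, 108), (576, -312, 107), (579, -307, 109), (512, -293, 0)]
266 [(579, -324, 111), (580, -319, 110), (578, -313, 105), (581, -308, 106), (518, -294, 2)]
268 [(582, -325, 110), (583, -320, 108), (583, -315, 106), (586, -310, 108), (587, -305, 105)]
270 [(582, -326, 104), (586, -321, 107), (587, -316, 105), (587, -311, 102), (559, -302, 54)]
272 [(520, -321, -1), (589, -322, 105), (589, -317, 102), (590, -312, 101), (562, -303, 51)]
```

View pics/wrist0.png

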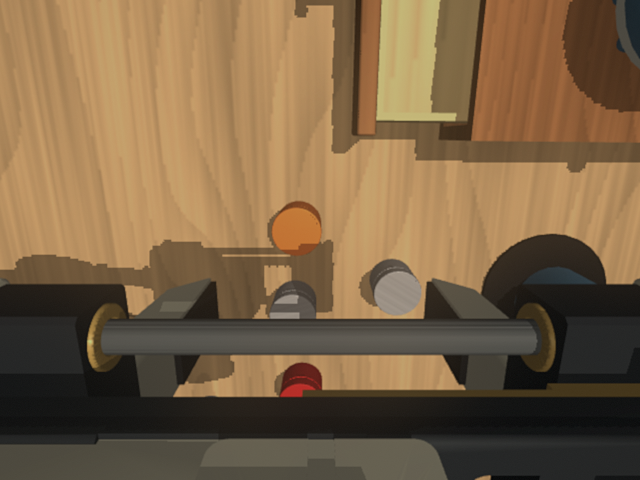

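Wrist view: orange at (297,230), tin B at (293,300), tin C at (397,290), with the gripper blocking the lower part. The scene depth shows the keeper resting about 0.19 rad up, pin centre near (580,-315,102) and hinge at (673,-315,84). I'll turn the fingers along y and go above the pin.

Emit:
play_rows(plan=[[55,-315,0,0,0,80],[55,-315,0,0,0,80],[55,-315,0,0,0,80],[55,-315,0,0,0,80],[55,-315,0,0,0,80],[55,-315,0,0,0,80],[55,-315,0,0,0,80],[55,-315,0,0,0,80],[55,-315,0,0,0,80],[55,-315,0,0,0,80]], jaw=0.45)

```text
clock: 0.98
tool_pos: [579.4, -317.6, 236.1]
eef_rot: [-0.001, 0.172, 0.985, 0.0]
force: [-0.2, 0.3, -0.8]
grip_width: 0.551
grip_force: 0.0
```

```bash
python3 - <<'E'
from h import *
s=ctrl.observe(); q=s['eef_rot']; M=R.from_quat(np.r_[q[1:],q[0]]).as_matrix(); print(s['clock'],s['tool_pos'],M.round(3).tolist(),s['q'],s['grip_width'])
c=shot('wrist','w1'); c2=shot('side','s1'); p=cloud(c2)
b=p[130:260,270:420].reshape(-1,3)
for x in range(563,660,8):
    q=b[(abs(b[:,0]-x)<4)&(abs(b[:,1]+315)<16)&(b[:,2]<130)]
    if len(q): print(x,len(q),np.round(np.sort(q[:,2])[::-1][:6]))
E
```

```text
0.9833 [ 579.37939225 -317.61876295  236.05903445] [[-0.94, 0.34, -0.002], [0.34, 0.94, 0.001], [0.002, 0.0, -1.0]] [-6.17325690e-01  6.02614774e-01  1.10217938e+00 -5.95948616e-05
  1.43875126e+00 -1.84138379e+00] 0.5510257767902154
563 40 [56. 55. 52. 51. 51. 51.]
571 55 [111. 111. 109. 109. 109. 109.]
579 61 [112. 110. 110. 110. 110. 110.]
587 42 [106. 106. 106. 105. 104. 104.]
595 41 [105. 105. 104. 103. 103. 103.]
603 48 [104. 104. 103. 102. 102. 102.]
611 61 [102. 102. 102. 102. 101. 100.]
619 44 [101. 100. 100.  99.  99.  99.]
627 43 [98. 97. 97. 96. 96. 96.]
635 41 [97. 97. 97. 96. 95. 95.]
643 41 [97. 95. 95. 94. 93. 93.]
651 41 [93. 93. 92. 92. 92. 92.]
659 166 [99. 99. 98. 97. 97. 96.]
```

View pics/w1.png

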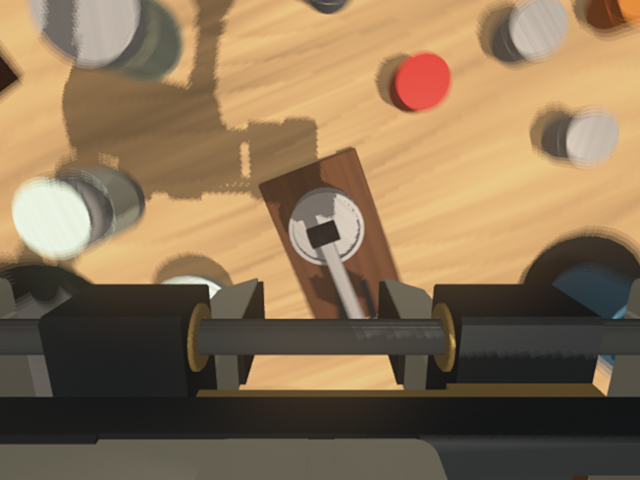

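w1: the pin is at (323,235) and the saucer stack at (326,228), with the tool still 20° short of square. The side view gives the same pin height (top 110). I'll finish the turn.

Emit:
play_rows(plan=[[0,3,0,0,0,20],[0,3,0,0,0,20],[0,3,0,0,0,20],[0,3,0,0,0,20],[0,3,0,0,0,20]])

```text
clock: 1.5
tool_pos: [580.1, -311.5, 237.7]
eef_rot: [-0.0, 0.003, 1.0, 0.0]
force: [-0.6, 0.0, -0.3]
grip_width: 0.548
grip_force: 0.0
```

```bash
python3 - <<'E'
from h import *
W=load('w1'); print('pin',ray(W,323,235,108))
s=ctrl.observe(); print(s['tool_pos'],s['eef_rot'],W['eye'])
c=shot('wrist','w2'); p=cloud(c).reshape(-1,3); col=c['color'].reshape(-1,3)
m=(abs(p[:,0]-578)<20)&(abs(p[:,1]+315)<25)&(p[:,2]>92)&(p[:,2]<120)
d=m&(col.max(1)<60); q=p[d]; print(len(q),np.percentile(q,[2,50,98],axis=0).round(1))
m=(abs(p[:,0]-640)<20)&(abs(p[:,1]+315)<25)&(p[:,2]>80)&(p[:,2]<120); print(np.percentile(p[m],[2,50,98],axis=0).round(1))
m=(abs(p[:,0]-588)<50)&(abs(p[:,1]+315)<50)&(p[:,2]>46)&(p[:,2]<58); print(cv2.minEnclosingCircle(p[m][:,:2].astype(np.float32)),np.percentile(p[m],[0,50,100],axis=0).round(1))
E
```

```text
pin [ 579.39109086 -314.53224641  108.        ]
[ 580.06379617 -311.47180593  237.74431689] [-5.19502330e-05  2.75920754e-03  9.99996187e-01  1.03920960e-04] [ 513.90239193 -292.52527575  382.03906427]
103 [[ 572.8 -324.9  102.3]
 [ 573.9 -313.8  104.6]
 [ 586.1 -305.6  108.5]]
[[ 620.7 -320.7   89.8]
 [ 636.9 -315.9   93.9]
 [ 655.7 -311.1   97.5]]
((588.939208984375, -315.6707458496094), 33.046531677246094) [[ 556.  -348.2   46. ]
 [ 583.3 -314.4   48.2]
 [ 621.3 -282.8   55. ]]
```

Pin (580,-315.3,102), stack centre (589,-315.5). I'll descend and pinch the pin.

Emit:
play_rows(plan=[[0,-3.5,-35,0,0,0],[0,-3.5,-70,0,0,0],[0,-3.5,-105,0,0,0],[0,-3.5,-130,0,0,0],[0,-3.5,-144,0,0,0],[0,-3.5,-144,0,0,0],[0,-3.5,-144,0,0,0]])

```text
clock: 2.13
tool_pos: [579.9, -315.3, 93.4]
eef_rot: [-0.0, 0.001, 1.0, 0.0]
force: [0.4, -0.2, 0.2]
grip_width: 0.548
grip_force: 0.0
```

Emit:
play_rows(plan=[[0,0,0,0,0,0],[0,0,0,0,0,0],[0,0,0,0,0,0],[0,0,0,0,0,0],[0,0,0,0,0,0],[0,0,0,0,0,0],[0,0,0,0,0,0]], jaw=1, grip_force=12)

```text
clock: 2.72
tool_pos: [580.2, -316.5, 94.4]
eef_rot: [0.001, 0.0, 1.0, -0.001]
force: [-0.1, -5.1, -0.4]
grip_width: 0.238
grip_force: 12.0
```

Emit:
play_rows(plan=[[4,-1,15,0,0,0],[10,-1,28,0,0,0],[18,-1,40,0,0,0],[27,-1,50,0,0,0],[38,-1,59,0,0,0],[50,-1,67,0,0,0],[63,-1,72,0,0,0],[77,-1,76,0,0,0],[91,-1,77,0,0,0],[101,-1,77,0,0,0]])

```text
clock: 3.55
tool_pos: [681.9, -316.9, 172.2]
eef_rot: [0.001, 0.0, 1.0, -0.001]
force: [-0.7, -2.8, 4.3]
grip_width: 0.24
grip_force: 12.0
```

Emit:
play_rows(plan=[[0,0,0,0,0,0],[0,0,0,0,0,0],[0,0,0,0,0,0],[0,0,0,0,0,0]], jaw=0.5)

```text
clock: 3.88
tool_pos: [680.3, -316.1, 170.3]
eef_rot: [-0.001, 0.0, 1.0, 0.001]
force: [0.2, -0.6, -0.2]
grip_width: 0.467
grip_force: 0.0
```

Emit:
play_rows(plan=[[0,0,30,0,0,0],[0,0,60,0,0,0],[0,0,60,0,0,0],[-40,0,60,0,0,0],[-80,0,60,0,0,0],[-92,0,60,0,0,0],[-92,0,60,0,0,0]], jaw=0)

```text
clock: 4.47
tool_pos: [585.7, -316.5, 231.2]
eef_rot: [-0.001, 0.001, 1.0, 0.0]
force: [-0.2, 0.4, 0.4]
grip_width: 0.952
grip_force: 0.0
```

```bash
python3 - <<'E'
from h import *
s=ctrl.observe(); print(s['clock'],s['tool_pos'],s['q'])
for n in('scene','side'):
    c=shot(n,n[0:2]+'2'); p=cloud(c).reshape(-1,3)
    m=(abs(p[:,0]-674)<40)&(abs(p[:,1]+315)<14)&(p[:,2]>110)&(p[:,2]<195); print(n,m.sum(),np.percentile(p[m],[2,50,98],axis=0).round(1).tolist() if m.sum() else '')
    m=(abs(p[:,0]-588)<50)&(abs(p[:,1]+315)<50)&(p[:,2]>46)&(p[:,2]<58); print(cv2.minEnclosingCircle(p[m][:,:2].astype(np.float32)))
c=shot('wrist','w3')
E
```

```text
4.4667 [ 585.65496662 -316.45555933  231.24079708] [-6.10307885e-01  6.15392234e-01  1.09242569e+00 -2.49412039e-04
  1.43577583e+00 -2.17859686e+00]
scene 231 [[671.6, -326.3, 114.2], [679.5, -315.8, 179.9], [685.7, -305.4, 187.8]]
((587.6939697265625, -316.5098571777344), 34.4915885925293)
side 184 [[667.6, -326.2, 112.9], [672.7, -313.3, 158.3], [681.1, -303.5, 187.4]]
((586.2725830078125, -317.0211181640625), 37.17726516723633)
```

View pics/sc2.png

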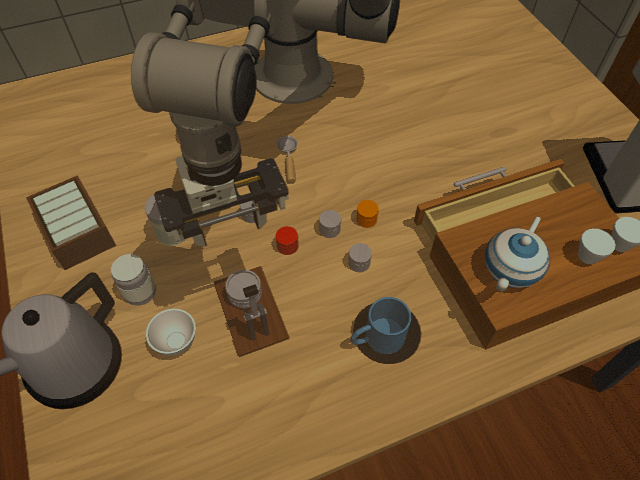

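The keeper stands upright, pin near (679,-316,180), and the stack is still in place. Now the drawer: I'll move over the handle and close the fingers.

Emit:
play_rows(plan=[[-100,400,0,0,0,0],[-100,400,0,0,0,0],[-100,400,0,0,0,0],[-100,400,0,0,0,0],[-100,400,0,0,0,0],[-100,400,0,0,0,0],[-100,400,0,0,0,0],[-100,400,0,0,0,0],[-100,400,0,0,0,0],[-100,400,0,0,0,0]], jaw=1)

```text
clock: 5.45
tool_pos: [489.4, 86.4, 231.1]
eef_rot: [0.001, -0.0, 1.0, 0.0]
force: [1.2, -0.1, 0.8]
grip_width: 0.322
grip_force: 0.0
```

Emit:
play_rows(plan=[[40,166,0,0,0,0],[40,166,0,0,0,0],[40,166,0,0,0,0],[40,166,0,0,0,0],[40,166,0,0,0,0],[40,166,0,0,0,0],[40,166,0,0,0,0]])

```text
clock: 6.03
tool_pos: [529.3, 250.1, 230.2]
eef_rot: [-0.0, -0.001, 1.0, -0.0]
force: [0.4, 0.6, 0.3]
grip_width: 0.005
grip_force: 0.0
```

```bash
python3 - <<'E'
from h import *
s=ctrl.observe(); print(s['clock'],s['tool_pos'],s['eef_rot'],s['q'])
c=shot('wrist','w4'); p=cloud(c).reshape(-1,3); print(c['eye'])
for y in(200,250,300):
  m=(abs(p[:,1]-y)<15)&(p[:,2]>60)&(p[:,2]<78)&(p[:,0]<600); print('front',y,np.percentile(p[m],[2,50,98],axis=0).round(1).tolist() if m.sum() else '')
  m=(abs(p[:,1]-y)<15)&(p[:,2]>42)&(p[:,2]<58)&(p[:,0]<560); print('handle',m.sum(),np.percentile(p[m],[2,50,98],axis=0).round(1).tolist() if m.sum() else '')
E
```

```text
6.0333 [529.25986587 250.11631638 230.21385797] [-1.93310840e-04 -6.78220059e-04  9.99999730e-01 -2.04497370e-04] [ 3.10727573e-01  4.59266519e-01  1.36260416e+00 -2.80286593e-04
  1.32021496e+00 -1.26135563e+00]
[459.37202355 251.30245711 376.08718459]
front 200 [[553.6, 185.7, 60.2], [560.6, 199.9, 69.8], [574.2, 214.6, 71.7]]
handle 882 [[513.7, 186.2, 44.2], [526.3, 199.5, 48.8], [554.1, 214.2, 56.5]]
front 250 [[554.1, 235.6, 60.3], [561.2, 249.8, 69.8], [575.0, 264.7, 71.4]]
handle 633 [[513.8, 235.5, 42.4], [520.7, 249.7, 49.5], [554.6, 264.2, 57.2]]
front 300 [[554.5, 285.7, 60.4], [561.6, 300.0, 69.9], [574.9, 314.5, 71.6]]
handle 869 [[514.5, 285.9, 44.0], [527.1, 299.7, 48.8], [555.0, 313.4, 56.3]]
```

View pics/w4.png

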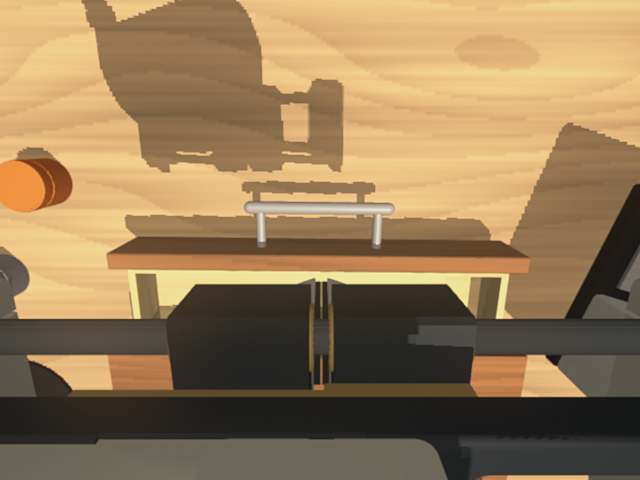

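w4: the handle bar runs from px (247,208) to (392,209), axis at x≈519, and the front face is at x≈554. The 29 mm gap is centred at x≈539, so I'll drop the closed fingers in there and pull.

Emit:
play_rows(plan=[[10,0,-40,0,0,0],[10,0,-80,0,0,0],[10,0,-120,0,0,0],[10,0,-150,0,0,0],[10,0,-170,0,0,0],[10,0,-182,0,0,0],[10,0,-182,0,0,0],[10,0,-182,0,0,0]])

```text
clock: 6.75
tool_pos: [539.6, 248.8, 49.4]
eef_rot: [0.0, 0.001, 1.0, 0.0]
force: [-0.1, 0.9, 1.1]
grip_width: 0.003
grip_force: 0.0
```

Emit:
play_rows(plan=[[-8,0,0,0,0,0],[-20,0,0,0,0,0],[-34,0,0,0,0,0],[-48,0,0,0,0,0],[-62,0,0,0,0,0],[-76,0,0,0,0,0],[-88,0,0,0,0,0],[-96,0,0,0,0,0],[-100,0,0,0,0,0],[-100,0,0,0,0,0]])

```text
clock: 7.58
tool_pos: [439.7, 249.8, 50.1]
eef_rot: [0.002, -0.0, 1.0, 0.001]
force: [1.1, 0.4, 1.3]
grip_width: 0.005
grip_force: 0.4
```

Emit:
play_rows(plan=[[-2,0,0,0,0,0],[-3,0,0,0,0,0],[-3,0,0,0,0,0]])

```text
clock: 7.83
tool_pos: [439.5, 249.9, 50.1]
eef_rot: [0.004, 0.0, 1.0, 0.001]
force: [8.1, -0.7, 2.9]
grip_width: 0.006
grip_force: 3.7
```

The drawer is at its stop. I'll lift out and go to the stack.

Emit:
play_rows(plan=[[7,0,0,0,0,0],[7,0,40,0,0,0],[7,0,80,0,0,0],[7,0,120,0,0,0],[7,0,160,0,0,0],[7,0,180,0,0,0],[20,-40,180,0,0,0],[40,-80,180,0,0,0],[60,-120,180,0,0,0],[80,-160,180,0,0,0]], jaw=0)

```text
clock: 8.67
tool_pos: [512.0, 96.6, 228.9]
eef_rot: [-0.0, -0.0, 1.0, 0.0]
force: [0.5, -0.0, 0.4]
grip_width: 0.681
grip_force: 0.0
```

Emit:
play_rows(plan=[[70,-404,0,0,0,0],[70,-404,0,0,0,0],[70,-404,0,0,0,0],[70,-404,0,0,0,0],[70,-404,0,0,0,0],[70,-404,0,0,0,0],[70,-404,0,0,0,0],[70,-404,0,0,0,0],[70,-404,0,0,0,0],[70,-404,0,0,0,0]])

```text
clock: 9.5
tool_pos: [581.3, -308.9, 228.2]
eef_rot: [-0.001, 0.001, 1.0, 0.0]
force: [0.8, 0.7, -0.3]
grip_width: 1.0
grip_force: 0.0
```

```bash
python3 - <<'E'
from h import *
s=ctrl.observe(); print(s['clock'],s['tool_pos'],s['eef_rot'],s['grip_width'])
c=shot('scene','sc3'); p=cloud(c).reshape(-1,3); 
m=(abs(p[:,1]-250)<50)&(p[:,2]>66)&(p[:,2]<75)&(p[:,0]<500)&(p[:,0]>380); print('front',np.percentile(p[m],[2,50,98],axis=0).round(1).tolist())
m=(abs(p[:,1]-250)<100)&(p[:,2]>17)&(p[:,2]<27)&(p[:,0]<660)&(p[:,0]>470); print('floor',np.percentile(p[m],[2,50,98],axis=0).round(1).tolist())
m=(abs(p[:,1]-240)<100)&(p[:,2]>95)&(p[:,2]<195)&(p[:,0]>620); print('teapot',np.percentile(p[m],[0,1,50,99],axis=0).round(1).tolist())
c=shot('side','si3'); p=cloud(c).reshape(-1,3); 
m=(abs(p[:,0]-588)<50)&(abs(p[:,1]+315)<50)&(p[:,2]>46)&(p[:,2]<58); print('rim',cv2.minEnclosingCircle(p[m][:,:2].astype(np.float32)))
for n,(x,y) in dict(A=(395,-240),B=(496,-98),C=(597,-74)).items():
    m=(abs(p[:,0]-x)<36)&(abs(p[:,1]-y)<36)&(abs(p[:,2]-40)<4); print(n,m.sum(),cv2.minEnclosingCircle(p[m][:,:2].astype(np.float32)) if m.sum()>5 else '')
E
```

```text
9.5 [ 581.3013472  -308.90802656  228.15787451] [-6.40146242e-04  8.01867638e-04  9.99999359e-01  4.78126568e-04] 0.9999291310818643
front [[458.0, 200.7, 66.2], [467.3, 248.0, 71.0], [474.3, 296.8, 74.4]]
floor [[478.7, 153.4, 18.1], [541.6, 247.4, 21.9], [600.6, 345.7, 25.9]]
teapot [[707.4, 140.0, 95.3], [717.3, 140.6, 100.9], [788.6, 183.7, 151.3], [821.8, 336.0, 187.4]]
rim ((584.6144409179688, -316.7498779296875), 36.405296325683594)
A 238 ((392.59869384765625, -241.15927124023438), 24.74345588684082)
B 292 ((493.98004150390625, -98.75367736816406), 24.46894645690918)
C 290 ((595.1082153320312, -74.55287170410156), 24.28205108642578)
```

Emit:
play_rows(plan=[[2,-2,0,0,0,0],[2,-2,-40,0,0,0],[2,-2,-80,0,0,0],[2,-2,-120,0,0,0],[2,-2,-130,0,0,0],[2,-2,-130,0,0,0],[2,-2,-130,0,0,0]])

```text
clock: 10.18
tool_pos: [584.6, -307.5, 100.2]
eef_rot: [0.0, -0.0, 1.0, -0.0]
force: [0.6, 0.5, 0.8]
grip_width: 1.0
grip_force: 0.0
```

Emit:
play_rows(plan=[[4,-8,0,0,0,0],[4,-8,-20,0,0,0],[4,-8,-40,0,0,0],[4,-8,-60,0,0,0],[4,-8,-70,0,0,0],[4,-8,-76,0,0,0],[4,-8,-76,0,0,0],[4,-8,-76,0,0,0]])

```text
clock: 10.85
tool_pos: [588.7, -316.4, 24.5]
eef_rot: [0.001, 0.0, 1.0, -0.001]
force: [-0.2, 0.6, -0.0]
grip_width: 1.001
grip_force: 0.0
```

Emit:
play_rows(plan=[[0,0,0,0,0,0],[0,0,0,0,0,0],[0,0,0,0,0,0],[0,0,0,0,0,0],[0,0,0,0,0,0],[0,0,0,0,0,0],[0,0,0,0,0,0]], jaw=1, grip_force=30)

```text
clock: 11.43
tool_pos: [588.0, -316.2, 23.3]
eef_rot: [0.0, 0.0, 1.0, -0.0]
force: [-0.1, -0.7, 4.4]
grip_width: 0.733
grip_force: 30.0
```

Emit:
play_rows(plan=[[0,0,5,0,0,0],[0,0,12,0,0,0],[0,0,25,0,0,0],[0,0,45,0,0,0],[0,0,70,0,0,0],[0,0,95,0,0,0],[0,0,115,0,0,0],[0,0,130,0,0,0],[0,0,130,0,0,0]])

```text
clock: 12.18
tool_pos: [589.3, -316.9, 157.9]
eef_rot: [0.003, 0.0, 1.0, -0.002]
force: [0.0, 0.0, -1.5]
grip_width: 0.727
grip_force: 30.0
```

```bash
python3 - <<'E'
from h import *
s=ctrl.observe(); print(s['clock'],s['tool_pos'],s['grip_width'],s['force'])
c=shot('side','si4'); p=cloud(c).reshape(-1,3); 
m=(abs(p[:,0]-588)<40)&(abs(p[:,1]+315)<40)&(p[:,2]<240); print(np.histogram(p[m][:,2],bins=range(0,240,10)))
cv2.imwrite('pics/si4c.png',cv2.resize(c['color'][100:260,250:450],(750,600)))
E
```

```text
12.1833 [ 589.32419206 -316.94298533  157.91854854] 0.7272982293260423 [ 0.02378015  0.0378663  -1.48752649]
(array([226, 417,   0,   0,   0,   0,   0,   0,   0,   0,   0,   0,   0,
         0,  17,  60,  75,  74,  49,   5,   3,  18,  56]), array([  0,  10,  20,  30,  40,  50,  60,  70,  80,  90, 100, 110, 120,
       130, 140, 150, 160, 170, 180, 190, 200, 210, 220, 230]))
```

View pics/si4c.png

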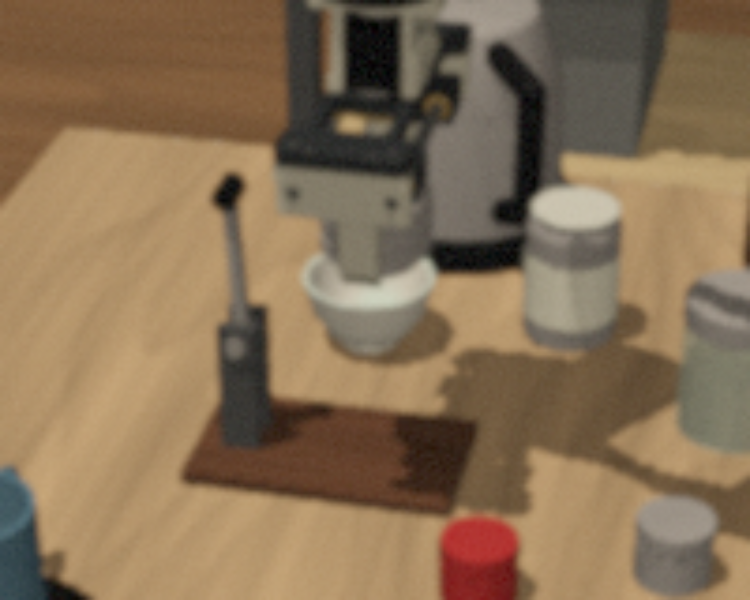

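The stand is empty and the stack hangs level in the gripper. Carrying it to the drawer at (525,160).

Emit:
play_rows(plan=[[-60,380,0,0,0,0],[-60,380,0,0,0,0],[-60,380,0,0,0,0],[-60,380,0,0,0,0],[-60,380,0,0,0,0],[-60,380,0,0,0,0],[-60,380,0,0,0,0],[-60,380,0,0,0,0],[-60,380,0,0,0,0],[-60,380,0,0,0,0]])

```text
clock: 13.07
tool_pos: [525.2, 69.4, 151.6]
eef_rot: [-0.002, -0.002, 1.0, 0.001]
force: [-0.8, -0.1, -2.9]
grip_width: 0.725
grip_force: 30.0
```

Emit:
play_rows(plan=[[0,40,0,0,0,0],[-3,70,0,0,0,0],[-3,90,0,0,0,0],[-3,97,0,0,0,0],[-3,97,0,0,0,0],[-3,97,0,0,0,0]])

```text
clock: 13.57
tool_pos: [524.4, 160.4, 152.0]
eef_rot: [-0.001, -0.0, 1.0, -0.0]
force: [0.4, -0.3, -2.0]
grip_width: 0.73
grip_force: 30.0
```

Emit:
play_rows(plan=[[0,0,-30,0,0,0],[0,0,-60,0,0,0],[0,0,-85,0,0,0],[0,0,-100,0,0,0],[0,0,-108,0,0,0],[0,0,-112,0,0,0],[0,0,-114,0,0,0],[0,0,-115,0,0,0],[0,0,-115,0,0,0]])

```text
clock: 14.32
tool_pos: [525.4, 160.9, 38.6]
eef_rot: [0.001, 0.0, 1.0, 0.0]
force: [-0.7, 0.2, -2.7]
grip_width: 0.73
grip_force: 30.0
```

Emit:
play_rows(plan=[[0,0,-1,0,0,0],[0,0,-2,0,0,0],[0,0,-3,0,0,0],[0,0,-3,0,0,0],[0,0,-3,0,0,0]])

```text
clock: 14.73
tool_pos: [525.2, 161.2, 35.3]
eef_rot: [0.001, 0.0, 1.0, 0.0]
force: [-0.6, 0.0, 2.3]
grip_width: 0.733
grip_force: 30.0
```

Contact: the force changed from -2.7 to +2.3. I'll release gently and rise.

Emit:
play_rows(plan=[[0,0,0,0,0,0],[0,0,0,0,0,0],[0,0,0,0,0,0],[0,0,0,0,0,0],[0,0,10,0,0,0],[0,0,40,0,0,0],[0,0,80,0,0,0],[0,0,115,0,0,0],[0,0,115,0,0,0]], jaw=0.15)

```text
clock: 15.48
tool_pos: [528.4, 161.7, 157.5]
eef_rot: [0.006, 0.0, 1.0, 0.001]
force: [0.9, 0.5, -0.3]
grip_width: 0.853
grip_force: 0.0
```

Emit:
play_rows(plan=[[70,-234,0,0,0,0],[70,-234,0,0,0,0],[70,-234,0,0,0,0],[70,-234,0,0,0,0],[70,-234,0,0,0,0],[70,-234,0,0,0,0],[70,-234,0,0,0,0],[70,-234,0,0,0,0]])

```text
clock: 16.15
tool_pos: [594.8, -74.8, 149.8]
eef_rot: [0.0, 0.002, 1.0, 0.0]
force: [0.2, 0.9, -0.2]
grip_width: 0.85
grip_force: 0.0
```

```bash
cat >> h.py <<'E'
def tins(cams=('scene','side'),z=40):
    for n in cams:
        c=optics.camera(n); p=cloud(c); hsv=cv2.cvtColor(c['color'],cv2.COLOR_BGR2HSV)
        m=((abs(p[...,2]-z)<3.5)&(hsv[...,1]<110)&(p[...,1]<80)&(p[...,0]>330)&(p[...,0]<720)).astype(np.uint8)
        k,l,st,ce=cv2.connectedComponentsWithStats(m)
        for i in range(1,k):
            if st[i,4]>120:
                q=p[l==i]; a,b=np.percentile(q,[1,99],axis=0); print(n,ce[i].round(),st[i,4],'mid',((a+b)/2).round(1)[:2],'ext',(b-a).round()[:2])
E
python3 - <<'E'
from h import *
tins()
s=ctrl.observe(); print(s['clock'],s['tool_pos'],s['grip_width'])
c=shot('scene','sc5'); p=cloud(c).reshape(-1,3); 
m=(abs(p[:,1]-161)<45)&(abs(p[:,0]-525)<45)&(p[:,2]>30)&(p[:,2]<75)&(p[:,0]>482); q=p[m]; print(np.histogram(q[:,2],bins=range(30,76,5))[0]); t=q[q[:,2]>60]; print(cv2.minEnclosingCircle(t[:,:2].astype(np.float32)),t[:,2].max())
cv2.imwrite('pics/sc5c.png',cv2.resize(c['color'][120:300,400:640],(800,600)))
E
```

```text
scene [250. 204.] 270 mid [ 396.9 -240. ] ext [43. 42.]
scene [360. 253.] 340 mid [597.9 -74.3] ext [45. 43.]
scene [165. 322.] 160 mid [ 615.4 -465.5] ext [57. 78.]
scene [ 85. 379.] 183 mid [ 642.8 -636.7] ext [ 62. 124.]
side [430. 239.] 224 mid [ 393.8 -239.8] ext [43. 44.]
side [319. 273.] 286 mid [594.6 -74.3] ext [43. 43.]
side [372. 273.] 284 mid [493.3 -98.5] ext [42. 44.]
16.25 [594.3271843  -72.24420481 149.7923502 ] 0.8530974712825707
[ 39  55  31  48  62 176 365 116   0]
((526.200439453125, 161.70083618164062), 34.73614501953125) 69.62379565067044
```

View pics/sc5c.png

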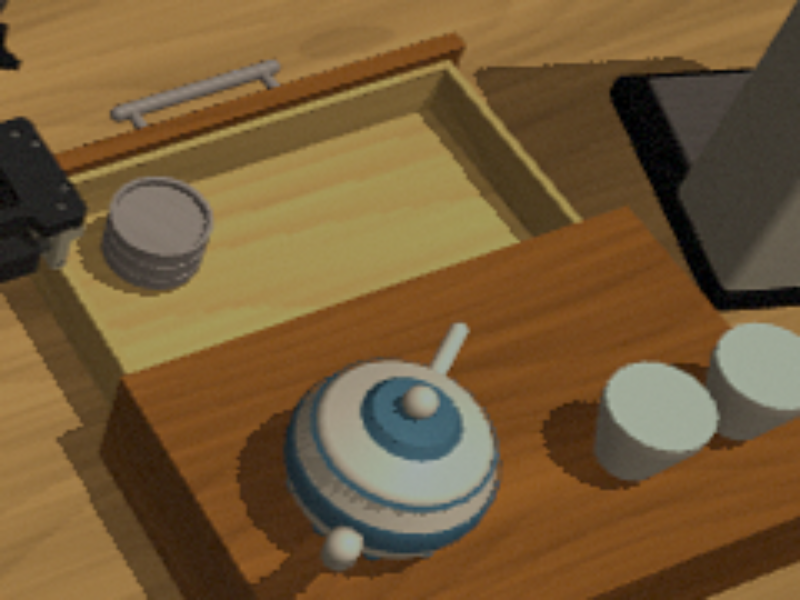

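The stack is nested upright in the drawer at (525,161). Before descending on tin C (596,-74) I'll check the mug's clearance to the gripper body.

```bash
python3 - <<'E'
from h import *
for f in('sc5','si3'):
    p=cloud(load(f)).reshape(-1,3)
    m=(p[:,2]>55)&(p[:,2]<95)&(p[:,0]>600)&(p[:,0]<780)&(p[:,1]>-140)&(p[:,1]<60)
    print(f,m.sum(),np.percentile(p[m],[0.5,50,99.5],axis=0).round(1).tolist())
s=ctrl.observe(); print(s['tool_pos'])
E
```

```text
sc5 566 [[729.7, -138.9, 55.5], [744.9, -85.6, 78.2], [779.6, -59.6, 93.2]]
si3 758 [[726.2, -134.7, 55.2], [752.4, -76.9, 75.2], [779.7, -57.5, 92.4]]
[594.34491529 -71.67935785 149.89597608]
```

Emit:
play_rows(plan=[[2,-2.5,-20,0,0,0],[2,-2.5,-55,0,0,0],[2,-2.5,-90,0,0,0],[2,-2.5,-115,0,0,0],[2,-2.5,-128,0,0,0],[2,-2.5,-128,0,0,0],[2,-2.5,-128,0,0,0]])

```text
clock: 16.88
tool_pos: [596.4, -74.0, 21.7]
eef_rot: [-0.001, -0.001, 1.0, 0.0]
force: [-0.1, 0.5, 0.9]
grip_width: 0.85
grip_force: 0.0
```

Emit:
play_rows(plan=[[0,0,0,0,0,0],[0,0,0,0,0,0],[0,0,0,0,0,0],[0,0,0,0,0,0],[0,0,0,0,0,0],[0,0,0,0,0,0],[0,0,0,0,0,0]], jaw=1, grip_force=20)

```text
clock: 17.47
tool_pos: [597.0, -75.5, 22.3]
eef_rot: [0.0, 0.0, 1.0, -0.0]
force: [-1.5, 0.5, 3.8]
grip_width: 0.496
grip_force: 20.0
```

Emit:
play_rows(plan=[[0,0,20,0,0,0],[0,0,50,0,0,0],[0,0,90,0,0,0],[0,0,120,0,0,0],[-20,40,130,0,0,0],[-40,80,130,0,0,0],[-50,120,130,0,0,0],[-60,160,130,0,0,0],[-70,200,130,0,0,0],[-80,240,130,0,0,0]])

```text
clock: 18.3
tool_pos: [517.1, 161.1, 151.8]
eef_rot: [0.0, 0.0, 1.0, 0.0]
force: [0.8, 0.1, -0.3]
grip_width: 0.499
grip_force: 20.0
```

Emit:
play_rows(plan=[[-10,40,0,0,0,0],[-10,80,0,0,0,0],[-10,120,0,0,0,0],[-10,160,0,0,0,0],[-10,185,0,0,0,0],[-10,185,0,0,0,0],[-10,185,-30,0,0,0],[-10,185,-60,0,0,0],[-10,185,-75,0,0,0],[-10,185,-75,0,0,0]])

```text
clock: 19.13
tool_pos: [505.7, 342.5, 72.6]
eef_rot: [-0.004, 0.0, 1.0, -0.002]
force: [-0.7, 0.7, -1.3]
grip_width: 0.496
grip_force: 20.0
```

Emit:
play_rows(plan=[[0,3,-10,0,0,0],[0,3,-18,0,0,0],[0,3,-24,0,0,0],[0,3,-27,0,0,0],[0,3,-27,0,0,0],[0,3,-27,0,0,0]])

```text
clock: 19.63
tool_pos: [508.2, 347.5, 50.1]
eef_rot: [0.0, 0.0, 1.0, 0.0]
force: [0.3, 0.3, -0.0]
grip_width: 0.497
grip_force: 20.0
```

Emit:
play_rows(plan=[[0,0,-3,0,0,0],[0,0,-4,0,0,0],[0,0,-5,0,0,0],[0,0,-5.5,0,0,0],[0,0,-6,0,0,0],[0,0,-6,0,0,0]])

```text
clock: 20.13
tool_pos: [508.2, 347.5, 44.3]
eef_rot: [0.0, 0.0, 1.0, 0.0]
force: [-0.9, -1.4, 3.4]
grip_width: 0.494
grip_force: 20.0
```

Emit:
play_rows(plan=[[0,0,0,0,0,0],[0,0,0,0,0,0],[0,0,0,0,0,0],[0,0,0,0,0,0],[0,0,15,0,0,0],[0,0,45,0,0,0],[0,0,80,0,0,0],[0,0,110,0,0,0],[0,-30,115,0,0,0],[0,-60,115,0,0,0]], jaw=0.35)

```text
clock: 20.97
tool_pos: [509.1, 288.5, 161.6]
eef_rot: [0.003, -0.001, 1.0, 0.001]
force: [0.3, -1.2, -1.0]
grip_width: 0.652
grip_force: 0.0
```

Emit:
play_rows(plan=[[-13,-384,0,0,0,0],[-13,-384,0,0,0,0],[-13,-384,0,0,0,0],[-13,-384,0,0,0,0],[-13,-384,0,0,0,0],[-13,-384,0,0,0,0],[-13,-384,0,0,0,0],[-13,-384,0,0,0,0],[-13,-384,0,0,0,0],[-13,-384,0,0,0,0]])

```text
clock: 21.8
tool_pos: [494.9, -101.9, 158.9]
eef_rot: [0.0, 0.002, 1.0, -0.001]
force: [-0.4, -0.4, 0.1]
grip_width: 0.651
grip_force: 0.0
```

```bash
python3 - <<'E'
from h import *
tins()
s=ctrl.observe(); print(s['clock'],s['tool_pos'],s['grip_width'])
E
```

```text
scene [250. 204.] 279 mid [ 397.1 -240.3] ext [45. 42.]
scene [330. 219.] 301 mid [496.7 -98.3] ext [43. 43.]
scene [165. 322.] 163 mid [ 615.5 -465.5] ext [56. 76.]
scene [ 75. 388.] 136 mid [ 662.7 -648. ] ext [ 23. 103.]
side [430. 239.] 237 mid [ 393.6 -239.8] ext [43. 45.]
side [372. 273.] 284 mid [493.5 -97.5] ext [42. 44.]
21.9 [494.90096831 -98.50191595 158.64336327] 0.6511241233386875
```

Emit:
play_rows(plan=[[0,0,-30,0,0,0],[0,0,-65,0,0,0],[0,0,-100,0,0,0],[0,0,-125,0,0,0],[0,0,-137,0,0,0],[0,0,-137,0,0,0],[0,0,-137,0,0,0]])

```text
clock: 22.48
tool_pos: [494.9, -95.0, 21.5]
eef_rot: [-0.001, -0.001, 1.0, 0.0]
force: [0.1, 1.2, 0.1]
grip_width: 0.649
grip_force: 0.0
```

Emit:
play_rows(plan=[[0,0,0,0,0,0],[0,0,0,0,0,0],[0,0,0,0,0,0],[0,0,0,0,0,0],[0,0,0,0,0,0],[0,0,0,0,0,0]], jaw=1)

```text
clock: 22.98
tool_pos: [495.9, -96.5, 23.0]
eef_rot: [0.001, 0.0, 1.0, -0.0]
force: [0.1, 2.3, 7.9]
grip_width: 0.494
grip_force: 20.0
```

Emit:
play_rows(plan=[[0,0,20,0,0,0],[0,0,50,0,0,0],[0,0,90,0,0,0],[0,0,120,0,0,0],[0,30,140,0,0,0],[0,70,140,0,0,0],[0,110,140,0,0,0],[5,150,140,0,0,0],[8,190,140,0,0,0],[11,230,140,0,0,0]])

```text
clock: 23.82
tool_pos: [505.8, 135.2, 162.3]
eef_rot: [0.0, 0.0, 1.0, 0.0]
force: [1.0, 0.2, -0.7]
grip_width: 0.491
grip_force: 20.0
```

Emit:
play_rows(plan=[[0,40,0,0,0,0],[0,80,0,0,0,0],[0,120,0,0,0,0],[0,138,0,0,0,0],[0,138,0,0,0,0],[0,138,-30,0,0,0],[0,138,-60,0,0,0],[0,138,-90,0,0,0],[0,138,-100,0,0,0],[0,138,-100,0,0,0]])

```text
clock: 24.65
tool_pos: [504.4, 270.0, 59.4]
eef_rot: [-0.003, 0.001, 1.0, -0.001]
force: [-0.4, 0.5, -0.3]
grip_width: 0.496
grip_force: 20.0
```

Emit:
play_rows(plan=[[2,4,-6,0,0,0],[2,4,-11,0,0,0],[2,4,-14,0,0,0],[2,4,-15,0,0,0],[2,4,-16,0,0,0],[2,4,-16,0,0,0]])

```text
clock: 25.15
tool_pos: [508.2, 275.6, 46.1]
eef_rot: [0.0, 0.0, 1.0, 0.0]
force: [0.7, -0.2, -1.2]
grip_width: 0.495
grip_force: 20.0
```

Emit:
play_rows(plan=[[0,0,-0.5,0,0,0],[0,0,-1,0,0,0],[0,0,-1.5,0,0,0],[0,0,-2,0,0,0],[0,0,-2,0,0,0]])

```text
clock: 25.57
tool_pos: [508.9, 275.6, 45.0]
eef_rot: [0.001, 0.0, 1.0, 0.0]
force: [-0.0, -1.1, 7.7]
grip_width: 0.497
grip_force: 20.0
```

Emit:
play_rows(plan=[[0,0,0,0,0,0],[0,0,0,0,0,0],[0,0,0,0,0,0],[0,0,0,0,0,0],[0,0,15,0,0,0],[0,0,45,0,0,0],[0,0,80,0,0,0],[0,0,115,0,0,0],[0,-30,115,0,0,0],[0,-70,115,0,0,0]], jaw=0.35)

```text
clock: 26.4
tool_pos: [509.1, 207.2, 161.1]
eef_rot: [0.003, -0.002, 1.0, 0.001]
force: [0.3, -0.6, -0.2]
grip_width: 0.644
grip_force: 0.0
```

Emit:
play_rows(plan=[[-60,-370,0,0,0,0],[-60,-370,0,0,0,0],[-60,-370,0,0,0,0],[-60,-370,0,0,0,0],[-60,-370,0,0,0,0],[-60,-370,0,0,0,0],[-60,-370,0,0,0,0],[-60,-370,0,0,0,0],[-60,-370,0,0,0,0],[-60,-370,0,0,0,0]])

```text
clock: 27.23
tool_pos: [447.2, -171.1, 158.9]
eef_rot: [0.0, 0.003, 1.0, -0.001]
force: [0.8, -0.3, -0.0]
grip_width: 0.646
grip_force: 0.0
```

Emit:
play_rows(plan=[[-53,-76,0,0,0,0],[-53,-76,0,0,0,0],[-53,-76,0,0,0,0],[-53,-76,0,0,0,0],[-53,-76,0,0,0,0]])

```text
clock: 27.65
tool_pos: [395.1, -240.2, 158.7]
eef_rot: [0.0, 0.001, 1.0, 0.0]
force: [0.6, -0.2, 0.1]
grip_width: 0.654
grip_force: 0.0
```

```bash
python3 - <<'E'
from h import *
tins()
s=ctrl.observe(); print(s['clock'],s['tool_pos'],s['grip_width'],s['q'])
E
```

```text
scene [250. 204.] 280 mid [ 396.5 -240.2] ext [45. 42.]
scene [165. 323.] 152 mid [ 614.8 -465.4] ext [56. 78.]
scene [ 81. 386.] 122 mid [ 663.5 -635.6] ext [22. 74.]
side [430. 239.] 230 mid [ 393.7 -240. ] ext [43. 43.]
27.75 [ 395.64857249 -239.39697091  158.70958863] 0.653162022366104 [-7.10472219e-01  3.15447593e-01  1.80627749e+00  6.22619503e-04
  1.02013115e+00 -2.28225385e+00]
```

Emit:
play_rows(plan=[[0,0,-30,0,0,0],[0,0,-65,0,0,0],[0,0,-100,0,0,0],[0,0,-125,0,0,0],[0,0,-137,0,0,0],[0,0,-137,0,0,0],[0,0,-137,0,0,0]])

```text
clock: 28.33
tool_pos: [395.5, -239.4, 21.5]
eef_rot: [-0.0, -0.001, 1.0, 0.001]
force: [1.0, 0.0, 0.2]
grip_width: 0.646
grip_force: 0.0
```

Emit:
play_rows(plan=[[0,0,0,0,0,0],[0,0,0,0,0,0],[0,0,0,0,0,0],[0,0,0,0,0,0],[0,0,0,0,0,0],[0,0,0,0,0,0]], jaw=1)

```text
clock: 28.83
tool_pos: [395.9, -240.9, 22.9]
eef_rot: [0.001, 0.0, 1.0, -0.001]
force: [0.8, 2.8, 7.0]
grip_width: 0.501
grip_force: 20.0
```

Emit:
play_rows(plan=[[0,0,20,0,0,0],[0,0,50,0,0,0],[0,0,90,0,0,0],[0,0,130,0,0,0],[10,30,140,0,0,0],[20,66,140,0,0,0],[30,104,140,0,0,0],[40,142,140,0,0,0],[50,180,140,0,0,0],[60,218,140,0,0,0]])

```text
clock: 29.67
tool_pos: [454.9, -20.8, 162.2]
eef_rot: [0.0, 0.0, 1.0, -0.0]
force: [1.2, -0.7, -0.4]
grip_width: 0.496
grip_force: 20.0
```

Emit:
play_rows(plan=[[135,262,0,0,0,0],[135,262,0,0,0,0],[135,262,0,0,0,0],[135,262,0,0,0,0],[135,262,0,0,0,0],[135,262,0,0,0,0],[135,262,0,0,0,0],[135,262,0,0,0,0],[135,262,0,0,0,0]])

```text
clock: 30.42
tool_pos: [590.0, 241.6, 160.9]
eef_rot: [-0.0, -0.001, 1.0, 0.0]
force: [-1.1, -1.5, -0.8]
grip_width: 0.497
grip_force: 20.0
```

Emit:
play_rows(plan=[[0,0,-30,0,0,0],[0,0,-60,0,0,0],[0,0,-90,0,0,0],[0,0,-106,0,0,0],[0,0,-112,0,0,0],[0,0,-114,0,0,0],[0,0,-114,0,0,0],[0,0,-114,0,0,0]])

```text
clock: 31.08
tool_pos: [591.0, 239.3, 49.5]
eef_rot: [0.001, 0.0, 1.0, 0.0]
force: [-0.3, 0.4, -1.4]
grip_width: 0.496
grip_force: 20.0
```

Emit:
play_rows(plan=[[0,0,-2,0,0,0],[0,0,-3,0,0,0],[0,0,-4,0,0,0],[0,0,-4.5,0,0,0],[0,0,-5,0,0,0],[0,0,-5,0,0,0]])

```text
clock: 31.58
tool_pos: [591.4, 239.6, 44.9]
eef_rot: [0.002, 0.0, 1.0, 0.0]
force: [-1.0, -1.6, 7.2]
grip_width: 0.497
grip_force: 20.0
```

Emit:
play_rows(plan=[[0,0,0,0,0,0],[0,0,0,0,0,0],[0,0,0,0,0,0],[0,0,0,0,0,0],[0,0,15,0,0,0],[0,0,45,0,0,0],[0,0,80,0,0,0],[0,0,115,0,0,0],[0,-20,150,0,0,0],[0,-40,186,0,0,0]], jaw=0.35)

```text
clock: 32.42
tool_pos: [589.4, 199.9, 229.9]
eef_rot: [-0.0, -0.001, 1.0, 0.0]
force: [1.9, 0.7, 0.0]
grip_width: 0.65
grip_force: 0.0
```

Emit:
play_rows(plan=[[20,-400,0,0,0,0],[20,-400,0,0,0,0],[20,-400,0,0,0,0],[20,-400,0,0,0,0],[20,-400,0,0,0,0],[20,-400,0,0,0,0],[20,-400,0,0,0,0],[20,-400,0,0,0,0],[20,-400,0,0,0,0],[20,-400,0,0,0,0]], jaw=0.45)

```text
clock: 33.25
tool_pos: [609.5, -204.8, 228.3]
eef_rot: [-0.0, 0.001, 1.0, -0.0]
force: [-0.7, -0.7, 0.4]
grip_width: 0.548
grip_force: 0.0
```

```bash
python3 - <<'E'
from h import *
tins()
s=ctrl.observe(); print(s['clock'],s['tool_pos'],s['grip_width'])
c=shot('scene','sc6'); p=cloud(c).reshape(-1,3); 
cv2.imwrite('pics/sc6c.png',cv2.resize(c['color'][120:300,400:640],(800,600)))
m=(p[:,2]>58)&(p[:,2]<65)&(p[:,0]>484)&(p[:,0]<620)&(p[:,1]>210)&(p[:,1]<385); q=p[m][:,:2].astype(np.float32); 
k,lab,cen=cv2.kmeans(q,3,None,(3,50,.1),5,cv2.KMEANS_PP_CENTERS); print(cen.round(),np.bincount(lab.ravel()))
m=(abs(p[:,0]-674)<40)&(abs(p[:,1]+315)<14)&(p[:,2]>165)&(p[:,2]<195); print(m.sum(),np.percentile(p[m],[2,50,98],axis=0).round(1).tolist() if m.sum() else '')
E
```

```text
scene [165. 322.] 157 mid [ 615.6 -465.6] ext [57. 76.]
scene [ 85. 382.] 125 mid [ 656.2 -629.6] ext [35. 88.]
33.35 [ 609.42449338 -205.25789252  227.82627904] 0.5475145774186292
[[511. 347.]
 [593. 239.]
 [511. 276.]] [262 289 263]
143 [[671.2, -326.6, 166.6], [681.0, -315.8, 184.3], [686.0, -305.2, 188.0]]
```

View pics/sc6c.png

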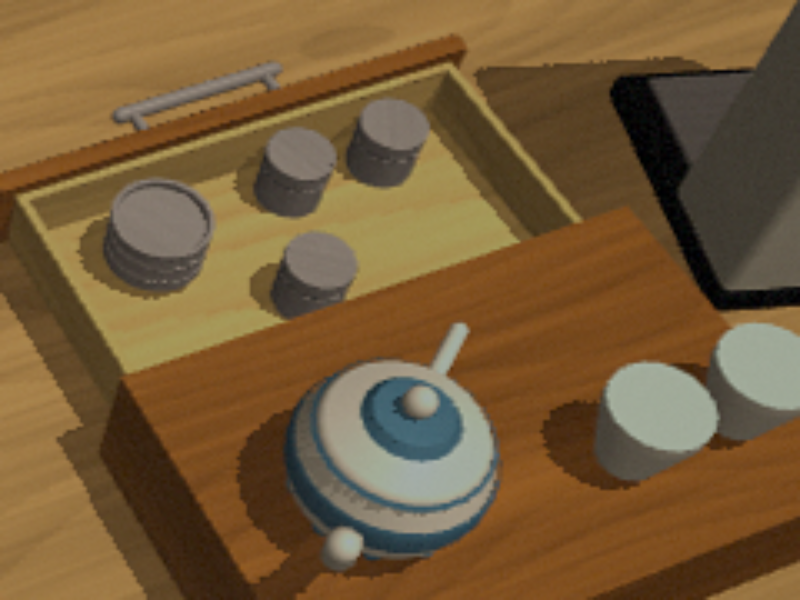

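The drawer holds the nested stack and three upright tins. Now I'll regrasp the keeper pin at (680.5,-316,178.5).

Emit:
play_rows(plan=[[20,-35,10,0,0,0],[40,-70,10,0,0,0],[65,-100,10,0,0,0],[71,-111,10,0,0,0],[71,-111,10,0,0,0],[71,-111,10,0,0,0]])

```text
clock: 33.9
tool_pos: [681.2, -310.2, 237.5]
eef_rot: [-0.001, -0.0, 1.0, 0.001]
force: [-0.2, 0.3, 0.1]
grip_width: 0.551
grip_force: 0.0
```

Emit:
play_rows(plan=[[0,0,-20,0,0,0],[0,0,-45,0,0,0],[0,0,-60,0,0,0],[0,0,-67,0,0,0],[0,0,-67,0,0,0],[0,0,-67,0,0,0]])

```text
clock: 34.4
tool_pos: [681.3, -310.3, 173.2]
eef_rot: [0.001, -0.0, 1.0, -0.0]
force: [-0.3, -0.5, 0.2]
grip_width: 0.549
grip_force: 0.0
```

Emit:
play_rows(plan=[[0,-5.5,-2.5,0,0,0],[0,-5.5,-2.5,0,0,0],[0,-5.5,-2.5,0,0,0]])

```text
clock: 34.65
tool_pos: [681.2, -317.6, 170.2]
eef_rot: [0.001, 0.0, 1.0, -0.0]
force: [0.0, 1.5, 0.1]
grip_width: 0.552
grip_force: 0.0
```

Emit:
play_rows(plan=[[0,0,0,0,0,0],[0,0,0,0,0,0],[0,0,0,0,0,0],[0,0,0,0,0,0],[0,0,0,0,0,0],[0,0,0,0,0,0],[0,0,0,0,0,0]], jaw=1, grip_force=12)

```text
clock: 35.23
tool_pos: [681.0, -317.0, 169.3]
eef_rot: [0.0, 0.0, 1.0, 0.0]
force: [-0.7, -0.5, 0.7]
grip_width: 0.236
grip_force: 12.0
```

Emit:
play_rows(plan=[[-14,0,0,0,0,0],[-28,0,-2,0,0,0],[-41,0,-6,0,0,0],[-54,0,-12,0,0,0],[-66,0,-20,0,0,0],[-76.5,0,-30,0,0,0],[-85.5,0,-41,0,0,0],[-92.5,0,-53.5,0,0,0],[-98,0,-66.5,0,0,0],[-101,0,-80.5,0,0,0]])

```text
clock: 36.07
tool_pos: [579.4, -316.7, 88.9]
eef_rot: [-0.0, 0.0, 1.0, 0.0]
force: [-0.9, 1.6, 1.3]
grip_width: 0.236
grip_force: 12.0
```

Emit:
play_rows(plan=[[-1,0,-7,0,0,0],[-1,0,-12,0,0,0],[-1,0,-14,0,0,0],[-1,0,-16,0,0,0],[-1,0,-17,0,0,0],[-1,0,-17,0,0,0]])

```text
clock: 36.57
tool_pos: [578.2, -316.7, 72.6]
eef_rot: [-0.001, 0.0, 1.0, 0.0]
force: [-7.0, 3.1, 4.5]
grip_width: 0.234
grip_force: 12.0
```

Emit:
play_rows(plan=[[0.5,0,-1,0,0,0],[0.5,0,-2,0,0,0],[0.5,0,-2,0,0,0]])

```text
clock: 36.82
tool_pos: [578.5, -316.8, 71.8]
eef_rot: [-0.001, -0.0, 1.0, 0.0]
force: [-11.4, 3.7, 12.7]
grip_width: 0.237
grip_force: 12.0
```

Emit:
play_rows(plan=[[0,0,1,0,0,0],[0,0,1,0,0,0],[0,0,1,0,0,0],[0,0,1,0,0,0],[0,0,1,0,0,0]], jaw=0.5)

```text
clock: 37.23
tool_pos: [579.7, -317.1, 70.6]
eef_rot: [0.0, 0.0, 1.0, -0.0]
force: [-0.2, -0.1, -1.2]
grip_width: 0.49
grip_force: 0.0
```

Emit:
play_rows(plan=[[0,0,15,0,0,0],[0,0,45,0,0,0],[0,0,80,0,0,0],[0,0,120,0,0,0],[-30,20,155,0,0,0],[-60,50,155,0,0,0],[-80,90,155,0,0,0],[-100,130,155,0,0,0],[-120,165,155,0,0,0],[-140,200,155,0,0,0]])

```text
clock: 38.07
tool_pos: [443.4, -124.4, 225.8]
eef_rot: [0.0, 0.0, 1.0, -0.0]
force: [1.3, -0.0, 0.7]
grip_width: 0.498
grip_force: 0.0
```

```bash
python3 - <<'E'
from h import *
s=ctrl.observe(); print(s['clock'],s['tool_pos'])
for n in('scene','side'):
    p=cloud(shot(n,n[:2]+'7')).reshape(-1,3); 
    q=p[(abs(p[:,1]+315.5)<4)&(p[:,2]>65)&(p[:,2]<130)&(p[:,0]>565)&(p[:,0]<665)]
    print(n,len(q),[(x,round(float(np.median(q[abs(q[:,0]-x)<5,2])),1)) for x in range(575,660,12) if (abs(q[:,0]-x)<5).any()])
E
```

```text
38.0667 [ 443.39394074 -124.3888313   225.78405555]
scene 198 [(575, 91.1), (587, 87.9), (599, 87.4), (611, 88.1), (623, 87.4), (635, 87.9), (647, 87.7), (659, 87.3)]
side 124 [(575, 91.9), (587, 86.5), (599, 86.9), (611, 88.2), (623, 86.3), (635, 86.0), (647, 86.1), (659, 86.2)]
```

The keeper is level (bar top ≈87 mm along its length in both views). Next I'll push the drawer shut from the gap behind the handle.

Emit:
play_rows(plan=[[0,374,0,0,0,0],[0,374,0,0,0,0],[0,374,0,0,0,0],[0,374,0,0,0,0],[0,374,0,0,0,0],[0,374,0,0,0,0],[0,374,0,0,0,0],[0,374,0,0,0,0],[0,374,0,0,0,0],[0,374,0,0,0,0]], jaw=1)

```text
clock: 39.0
tool_pos: [444.3, 254.4, 225.7]
eef_rot: [0.001, -0.003, 1.0, 0.002]
force: [-0.8, -1.2, 0.6]
grip_width: 0.003
grip_force: 0.0
```

```bash
python3 - <<'E'
from h import *
s=ctrl.observe(); print(s['clock'],s['tool_pos'],s['grip_width'])
c=shot('wrist','w8'); p=cloud(c).reshape(-1,3)
for y in(215,285):
  m=(abs(p[:,1]-y)<12)&(p[:,2]>60)&(p[:,2]<78)&(p[:,0]<500); print('front',y,np.percentile(p[m],[2,50,98],axis=0).round(1).tolist() if m.sum() else '')
  m=(abs(p[:,1]-y)<12)&(p[:,2]>44)&(p[:,2]<56)&(p[:,0]<440); print('handle',m.sum(),np.percentile(p[m],[2,50,98],axis=0).round(1).tolist() if m.sum() else '')
E
```

```text
39.0 [444.34292603 254.40878437 225.67265145] 0.002833575583267971
front 215 [[460.2, 203.5, 60.3], [467.5, 214.9, 69.9], [480.8, 226.3, 71.5]]
handle 387 [[420.0, 203.3, 45.0], [424.4, 214.8, 49.3], [433.1, 226.8, 51.3]]
front 285 [[460.9, 273.6, 60.2], [470.3, 284.2, 69.6], [495.2, 296.4, 71.7]]
handle 369 [[420.6, 273.1, 44.9], [425.0, 284.8, 49.4], [430.5, 296.5, 51.2]]
```

Emit:
play_rows(plan=[[1,-4,-40,0,0,0],[1,-4,-80,0,0,0],[1,-4,-120,0,0,0],[1,-4,-150,0,0,0],[1,-4,-168,0,0,0],[1,-4,-176,0,0,0],[1,-4,-176,0,0,0],[1,-4,-176,0,0,0]])

```text
clock: 39.72
tool_pos: [446.4, 243.7, 50.4]
eef_rot: [0.0, 0.001, 1.0, 0.0]
force: [0.0, 0.1, 0.2]
grip_width: 0.005
grip_force: 0.0
```

Emit:
play_rows(plan=[[2,0,0,0,0,0],[4,0,0,0,0,0],[7,0,0,0,0,0],[11,0,0,0,0,0],[16,0,0,0,0,0],[22,0,0,0,0,0],[29,0,0,0,0,0],[37,0,0,0,0,0],[45,0,0,0,0,0],[53,0,0,0,0,0]])

```text
clock: 40.55
tool_pos: [499.5, 244.1, 49.7]
eef_rot: [0.0, 0.0, 1.0, 0.0]
force: [-0.9, -0.8, 1.3]
grip_width: 0.006
grip_force: 0.7
```

Emit:
play_rows(plan=[[9,0,0,0,0,0],[18,0,0,0,0,0],[27,0,0,0,0,0],[36,0,0,0,0,0],[45,0,0,0,0,0],[54,0,0,0,0,0],[63,0,0,0,0,0],[72,0,0,0,0,0],[81,0,0,0,0,0],[89,0,0,0,0,0]])

```text
clock: 41.38
tool_pos: [588.5, 244.0, 49.5]
eef_rot: [-0.0, 0.0, 1.0, -0.0]
force: [-2.0, -0.3, 0.7]
grip_width: 0.005
grip_force: 0.6
```

Emit:
play_rows(plan=[[6,0,0,0,0,0],[11,0,0,0,0,0],[15,0,0,0,0,0],[18,0,0,0,0,0],[20,0,0,0,0,0],[22,0,0,0,0,0],[23,0,0,0,0,0],[23,0,0,0,0,0]])

```text
clock: 42.05
tool_pos: [610.8, 244.3, 49.8]
eef_rot: [0.0, 0.0, 1.0, 0.0]
force: [0.9, -0.5, 0.0]
grip_width: 0.005
grip_force: 0.0
```

Emit:
play_rows(plan=[[1,0,0,0,0,0],[2,0,0,0,0,0],[3,0,0,0,0,0],[4,0,0,0,0,0],[4,0,0,0,0,0]])

```text
clock: 42.47
tool_pos: [612.8, 244.3, 49.8]
eef_rot: [-0.002, 0.0, 1.0, -0.0]
force: [-7.6, -0.5, 5.1]
grip_width: 0.003
grip_force: 4.1
```

At the stop (7.6 N). One small extra push to seat it, then retreat and check.

Emit:
play_rows(plan=[[1,0,0,0,0,0],[1.5,0,0,0,0,0],[1.5,0,0,0,0,0]])

```text
clock: 42.72
tool_pos: [612.8, 244.3, 49.9]
eef_rot: [-0.004, 0.0, 1.0, -0.0]
force: [-14.0, -0.9, 8.8]
grip_width: 0.001
grip_force: 6.8
```

Emit:
play_rows(plan=[[-6,0,0,0,0,0],[-11,0,0,0,0,0],[-11,0,0,0,0,0],[-11,0,30,0,0,0],[-11,0,70,0,0,0],[-11,0,110,0,0,0],[-11,0,150,0,0,0],[-40,-30,180,0,0,0],[-70,-60,180,0,0,0],[-100,-90,180,0,0,0]])

```text
clock: 43.55
tool_pos: [523.3, 160.6, 231.8]
eef_rot: [0.003, -0.0, 1.0, 0.0]
force: [1.2, -1.5, -0.4]
grip_width: 0.0
grip_force: 0.0
```

```bash
python3 - <<'E'
from h import *
s=ctrl.observe(); print(s['clock'],s['tool_pos'],s['force'])
c=shot('scene','sc9'); p=cloud(c).reshape(-1,3)
for n,z0,z1,x0,x1 in(('front top',66,76,590,660),('top',81,87,600,700)):
    m=(abs(p[:,1]-300)<60)&(p[:,2]>z0)&(p[:,2]<z1)&(p[:,0]>x0)&(p[:,0]<x1); print(n,np.percentile(p[m],[1,50,99],axis=0).round(1).tolist() if m.sum() else '')
E
```

```text
43.55 [523.33061042 160.62581494 231.84620617] [ 1.22578585 -1.51546446 -0.38792825]
front top [[620.4, 241.2, 67.5], [626.8, 297.3, 71.3], [632.8, 358.6, 75.4]]
top [[638.9, 241.0, 81.2], [668.4, 301.4, 83.8], [699.2, 358.5, 86.8]]
```

View pics/sc9.png

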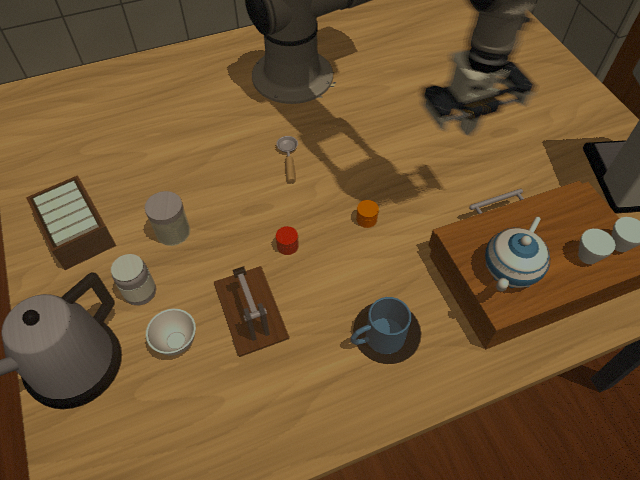

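The drawer is shut (handle at px (497,202)), the keeper is down over the empty stand at (248,290), and the other objects haven't moved. I'll let it settle briefly and hand in.

Emit:
play_rows(plan=[[0,0,0,0,0,0],[0,0,0,0,0,0],[0,0,0,0,0,0],[0,0,0,0,0,0]])

```text
clock: 43.93
tool_pos: [524.0, 161.7, 229.6]
eef_rot: [0.001, -0.0, 1.0, 0.0]
force: [-0.1, -0.7, 0.0]
grip_width: 0.003
grip_force: 0.0
```

```bash
python3 -c "
from plant import sign_off; print(sign_off())"
```

```text
the job is handed in; nothing more can be done
None
```

The job is handed in at about 44 s of the 210 s allowed: all three saucers (nested) and all three tins are in the drawer, the keeper is down, the drawer is pushed shut, and the last picture shows the other objects in place; the sign-off gave no verdict.

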